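# Set the tile dryer's isolator, then its selector

### The arm

A 7-joint arm with a two-finger parallel gripper is mounted at the origin on the work surface. World frame = base frame: x ahead of the robot, y to its left, z up, the work surface at z = 0. Lengths are in m, angles in rad, forces in N, time in s.
With the tool pointing down it reaches from about 0.4 to 0.925 m from the base axis. Payload 5.6 kg.
Tool frame: the origin (TCP) lies midway between the tips of the shut fingers; the grasp point (between the pads) lies 19 mm behind it; z points along the fingers, y is the line along which they close (so a half turn about z gives the same grasp; the last joint's range is limited). The gripper opens to 85 mm and grips with 20 to 120 N. Pads are 22 mm wide; open, the fingers measure 114 mm over their backs; the gripper's body (76 mm by 85 mm) begins 54 mm behind the grasp point. The pads swing forward as they close: fully open they stand 13 mm farther back than shut.
Start: joints at [-0.043, 0.468, -0.012, 1.603, 0.006, 1.071, -0.056], TCP at [0.65, -0, 0.231] pointing down, gripper open.
Joint ranges: [-2.53, 2.53], [-0.31, 2.02], [-1.57, 1.55], [0.28, 2.44], [-1.29, 4.43], [0.15, 1.84], [-2.92, 2.92]. Speed limits (rad/s): [2.57, 2.57, 3.14, 3.14, 3.14, 3.14, 3.14].

### API

Orientations are given as a unit quaternion [x, y, z, w].
In Python, from plant import sensors, imaging, robot, find_in, landmark_of gives the robot as it stands.
- The arm moves only by the shell command python3 -m pendant 'ROWS'. ROWS is a JSON object of lists of equal length, an entry for each row: "twist": the turn, a rotation vector about the tool's x, y, z scaled (see below), a list of three; "linear": the shift along the tool's x, y, z scaled (see below), a list of three; "claw": the closure, from 0 (fully open) to 1 (shut). A call has 1 to 5 rows; each row is the pose to reach, as a shift and turn from the pose commanded when the call began, along the tool's axes at that moment, turning the shorter way round; what a row does not reach only later rows make up. The controller multiplies each number of a shift by 0.3 m and each number of a turn by pi rad. A row lasts 1/12 s, in which the tool goes at most 41.7 mm and 7.16 degrees, less where a joint would pass 70% of its speed; a pose out of reach is approached as far as the arm can. A call with a number of a shift or a turn outside -1 to 1 is refused whole. A call with a gripper value outside its range is refused whole. The fingers move at their own pace and stop on an object; the grip force is fixed at half the most. Time passes only in rows, so rows that repeat a pose let the fingers close. It gives the time, the measured TCP pose, the force, the opening and the grip force at its end, in the units of the state.
- sensors.observe(): the state, without advancing time (a new reading comes with each control period).
- imaging.grab_frame(name): name is "scene" or "side" or "wrist"; returns the picture (384x512x3 uint8, blue, green, red); there is no depth.
- imaging.camera_model(name): a dict with "fx", "fy", "cx", "cy" (pixels), "R" (3x3) and "t" (3): a world point X has camera coordinates R X + t; the wrist camera has in their place "tool_from_camera" (4x4, takes a point from camera to tool coordinates, whose origin is the TCP and whose axes are the flange's). Camera axes: x right, y down, z forward; pixel columns grow to the right and rows downward; lengths in m; the calibration is good to about 2 mm. A picture is of the moment at which its call begins: read the wrist's pose just before it. camera_model takes no time and is no camera call.
- robot.close_job(): hands the job in; it is judged then, once.
Trained networks look in the newest picture that a camera, given by its name, has taken for a name from the list of things; names that differ only in an ending like _2 or _b are one class to them, and where a whole thing is asked for, a point or a joint stands for the part that bears it (a point fixed in the world has none). Each returns a list of dicts, best first, with "score" (0 to 1); they miss things now and then, are a little off and sometimes report something else, mostly with a low value. They report only what shows in the picture. A call takes as long as a camera call.
- find_in(camera, target): "bbox" ([left, top, right, bottom] in pixels, round what is visible of it).
- landmark_of(camera, target): "pixel" ([column, row] in pixels: a listed point, or the origin of a listed thing).
The state is a dict: "time": time; "joint_positions": joint angles; "qvel": joint speeds; "joint_torque": joint torques, N m; "position": TCP position; "tool_rot": TCP orientation; "wrist_force": force on the tool from outside, world axes, zero at the start; "ft_torque": the same for the moment, N m; "gripper_width": finger opening in m; "finger_force": force on a finger pad.
Only numpy, scipy, OpenCV 4.12 (cv2) and the standard library are available. Lean on these libraries where they do the work, as an engineer would, in place of code of your own. Each camera call takes 0.05 s, during which the arm holds its last target. There are 200 camera calls.

### The job

Switch the tile dryer on at the grey control box: swing the isolator lever anticlockwise (seen from above) until it comes to rest gently against its stop, which draws the bolt out of the selector, and then turn the wing-shaped selector clockwise as far as it will go. Use a light hand: force neither the lever on its stop nor the selector on its bolt, leave the tile, cup and jar where they are, and let go when done.

Things in the scene. Friction and masses are not known exactly. Their poses are not given: they have to be found in the camera images.
- box: Grey painted control box lying on the bench, 170 mm (its x) by 300 mm (its y) by 70 mm high, fixed. Origin at the centre of its underside, z up, x away from the robot, y to the robot's left. The lever is on its left half (y +70), the selector on its right half (y -70). A flat steel bolt, 14 mm wide, slides along y on its top between the two, between the ears of the selector.
- lever_axis (a point): Centre of the lever's vertical turning axis, on the top face of the box (70 mm above the bench); axes as the box. Only within about 0.1 rad (7 mm at the post) of its stop does the lever let the bolt spring 12 mm back towards it, out of the selector; the lever then stays latched there.
- lever_post (a point): Centre of the upright grip post at the end of the isolator lever: a black round post, 16 mm in diameter and 40 mm tall (this point is 20 mm below its top and 20 mm above the arm that carries it; 108 mm above the bench), 75 mm from the lever's axis. The arm is dark steel, 18 mm wide; its boss on the axis is 44 mm in diameter, 24 mm high. This point's x axis points along the arm, outwards, z up.
- lever (a joint): Angle of the lever (rad), anticlockwise from above; at 0 the arm points 0.262 rad anticlockwise of the box's x axis. Starts between 0 and 0.25; drags with 3 to 5 N at the post. Its hidden rubber-backed stop lies anywhere from 0.83 to 1.53, is not measured, and is felt at the post as a rise of 3 to 4 N per mm. 10 to 15 N of push at the post is ample; over 25 N forces it.
- selector_wing (a point): Centre of the selector's wing, on the selector's vertical axis: a black upright bar 56 mm long, 11 mm thick, 28 mm tall (this point is half-way up, 97 mm above the bench) on a grey disc of 60 mm diameter, 13 mm high, with two ears on the rim that hold the bolt's tip. This point's x axis runs along the wing, z up.
- selector (a joint): Angle of the selector (rad), growing CLOCKWISE from above; 0 at the start, when the wing lies along the box's x axis; its end stop is at 1.35. It drags with about 0.1 N m. While the bolt is in, it turns less than 0.1 and is stopped hard; over 1 N m forces it.
- tile: Loose painted wall tile lying flat to the left of the box, 150 by 150 by 9 mm; origin at the centre of its underside. Bystander.
- cup: Loose empty plastic cup, 76 mm across, 55 mm high, to the right of the box; origin at the centre of its underside. Bystander.
- jar: Loose glass jar with a metal cap, 60 mm across, 85 mm high, beyond the box; origin at the centre of its underside. Bystander.

How it is judged:
On the way, in this order (a step that is already met when the one before it is completed fails the run):
1. the lever is swung over while the selector is still at its start (value of joint lever above 0.65 rad and value of joint selector below 0.2 rad), for 0.2 s.
2. the selector is turned fully over (value of joint selector above 1.2 rad), for 0.2 s.
At the end, for the whole second after the job is handed in: the lever is still over (joint above 0.65, which with the bolt drawn means at its stop), the selector is turned to within 0.15 rad of its end (joint above 1.2), and both are let go (value of joint lever above 0.65 rad and value of joint selector above 1.2 rad); the robot touches nothing.
It fails at once if the lever is forced on its stop: over 40 N between the lever's lug and the stop inside the box, which is 20 to 25 N of push at the post (contact force between stop_block_c0 and lever above 40 N).
It fails at once if the selector is forced on its bolt: over 40 N between its ears and the bolt, about 1.2 N m (contact force between bolt and selector above 40 N).
It fails at once if the tile, cup or jar is moved by more than 20 mm (distance of any of tile, cup, jar from where it was at the start of the episode above 0.02 m).
It also fails if it takes over 69 s, if anything falls off the work surface, if the arm or the gripper's body presses on something with over 40 N, if the wrist force passes 120 N, or if a joint passes its speed limit or range.

## Working session

There is one attempt and no reset: what is moved stays moved. The work goes in short steps, Python scripts to look and compute and a shell command to move; the robot and the scene stay as the last step left them, time stands still between calls to the robot, and variables do not carry over. Pictures are saved under pics/ and viewed, at most 10 in all, crops included, and the job is handed in when it is done.

```bash
ls; mkdir -p pics
cat > h.py <<'E'
import numpy as np, cv2
from plant import sensors, imaging, robot, find_in, landmark_of
from scipy.spatial.transform import Rotation as Ro
def ray(cam,px):
    m=imaging.camera_model(cam); d=np.array([(px[0]-m['cx'])/m['fx'],(px[1]-m['cy'])/m['fy'],1.])
    if 'R' in m:
        R=np.array(m['R']);t=np.array(m['t']); return -R.T@t, R.T@d
    s=sensors.observe(); T=np.array(m['tool_from_camera']); Rw=Ro.from_quat(s['tool_rot']).as_matrix()
    return np.array(s['position'])+Rw@T[:3,3], Rw@T[:3,:3]@d
def atz(cam,px,z):
    o,d=ray(cam,px); return o+d*(z-o[2])/d[2]
def proj(cam,X):
    m=imaging.camera_model(cam); c=np.array(m['R'])@X+np.array(m['t']); return [m['fx']*c[0]/c[2]+m['cx'],m['fy']*c[1]/c[2]+m['cy']]
E
python3 - <<'E'
from h import *
s=sensors.observe(); print({k:np.round(v,3).tolist() for k,v in s.items()})
Z=dict(lever_axis=.07,lever_post=.108,selector_wing=.097,box=0,tile=0,cup=0,jar=0)
for c in('scene','side','wrist'):
    cv2.imwrite(f'pics/{c}0.png',imaging.grab_frame(c))
    for n,z in Z.items():
        r=landmark_of(c,n)
        if r: print(c,n,round(r[0]['score'],2),np.round(r[0]['pixel'],1),atz(c,r[0]['pixel'],z).round(4))
E
```

```text
pics
{'time': 0.0, 'joint_positions': [-0.043, 0.468, -0.012, 1.604, 0.006, 1.071, -0.056], 'qvel': [-0.001, -0.001, -0.001, 0.001, 0.001, 0.001, 0.001], 'joint_torque': [-0.0, -53.237, 0.021, -25.13, 0.011, 0.008, -0.0], 'position': [0.649, -0.0, 0.23], 'tool_rot': [0.707, 0.707, -0.001, -0.001], 'wrist_force': [0.183, 0.519, -0.628], 'ft_torque': [-0.002, 0.021, -0.007], 'finger_force': 0.0, 'gripper_width': 0.085}
scene lever_axis 0.61 [248.5 166.4] [ 0.5404 -0.007   0.07  ]
scene lever_post 0.76 [261.8 188.7] [0.6123 0.0394 0.108 ]
scene selector_wing 0.71 [193.6 145.9] [ 0.5292 -0.1354  0.097 ]
scene box 0.64 [226.3 176.9] [ 0.5372 -0.0647  0.    ]
scene tile 0.64 [344.  211.2] [0.571  0.2232 0.    ]
scene cup 0.66 [144.3 133.3] [ 0.4542 -0.3012  0.    ]
scene jar 0.57 [120.7 202.4] [ 0.6558 -0.2891  0.    ]
side lever_axis 0.69 [228.5 222.2] [0.5396 0.0105 0.07  ]
side lever_post 0.91 [256.7 196. ] [0.608  0.0287 0.108 ]
side selector_wing 0.86 [251.6 260.8] [ 0.5363 -0.1426  0.097 ]
side box 0.72 [237.1 269.5] [ 0.5348 -0.0569  0.    ]
side tile 0.78 [218.7 195.9] [0.5719 0.2205 0.    ]
side jar 0.56 [352.4 343.8] [ 0.6597 -0.2854  0.    ]
wrist lever_axis 0.9 [132.9 168.7] [0.5366 0.003  0.07  ]
wrist selector_wing 0.62 [134.6 318.5] [ 0.5343 -0.1346  0.097 ]
wrist box 0.73 [154.5 212.6] [ 0.5306 -0.064   0.    ]
wrist cup 0.48 [202.1 140.7] [0.5891 0.0189 0.    ]
wrist jar 0.62 [134.5 319.1] [ 0.494  -0.2068  0.    ]
```

```bash
python3 -c "
import cv2,numpy as np
a=cv2.imread('pics/scene0.png')[90:290,90:400];b=cv2.imread('pics/side0.png')[130:400,130:430]
a=cv2.resize(a,(400,258));b=cv2.resize(b,(400,360))
w=cv2.imread('pics/wrist0.png');w=cv2.resize(w,(400,300))
o=np.zeros((600,800,3),np.uint8);o[:258,:400]=a;o[:360,400:]=b;o[300:,:400]=w;cv2.imwrite('pics/m0.png',o)"
```

```text
(no output)
```

View pics/m0.png

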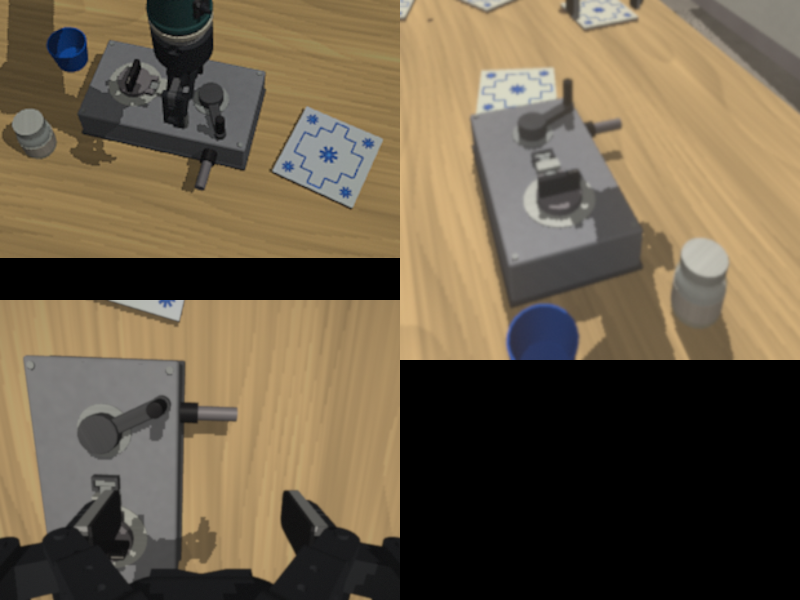

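The view shows the box square-on and slightly turned, with the lever pointing away and to the left, the wing along the box x, and the bolt tip in the selector. In the wrist picture (full scale), the box's left corners are near (32,73) and (234,79). I'll fit the box pose from these corners and the landmarks.

```bash
cat > fit.py <<'E'
from h import *
from scipy.optimize import least_squares
C=[('scene',(179,122.5),(-1,-1)),('scene',(152,176.8),(1,-1)),('scene',(281.4,210),(1,1)),('scene',(295.4,145.8),(-1,1)),
('side',(184.8,214),(-1,1)),('side',(212.5,334),(-1,-1)),('side',(310,307.7),(1,-1)),('wrist',(32,73),(-1,1)),('wrist',(234,79),(1,1))]
P=[]
for c,p,(a,b) in C: P.append((c,atz(c,p,.07)[:2],(a*.085,b*.15)))
for c,p,l in [('side',(228.5,222.2),(0,.07)),('wrist',(132.9,168.7),(0,.07))]: P.append((c,atz(c,p,.07)[:2],l))
P.append(('side',atz('side',(251.6,260.8),.097)[:2],(0,-.07)))
P.append(('scene',atz('scene',(193.6,145.9),.097)[:2],(0,-.07)))
def f(q):
    c,s=np.cos(q[2]),np.sin(q[2]);return np.concatenate([np.array([c*l[0]-s*l[1]+q[0],s*l[0]+c*l[1]+q[1]])-w for _,w,l in P])
r=least_squares(f,[.535,-.06,0],loss='soft_l1',f_scale=.004)
x,y,q=r.x;print(r.x.round(4));
for p,e in zip(P,r.fun.reshape(-1,2)): print(p[0],p[2],(e*1e3).round(1))
R=np.array([[np.cos(q),-np.sin(q)],[np.sin(q),np.cos(q)]])
la=R@[0,.07]+[x,y];se=R@[0,-.07]+[x,y];print('lever',la,'sel',se)
for p in ([.6123,.0394],[.608,.0287]):
    d=R.T@(np.array(p)-la);print('post',np.hypot(*d),np.arctan2(d[1],d[0]))
E
python3 fit.py
```

```text
[ 0.5363 -0.067  -0.0564]
scene (-0.085, -0.15) [-10.2 -14.3]
scene (0.085, -0.15) [ 1.1 -9.7]
scene (0.085, 0.15) [-4.1 -8.7]
scene (-0.085, 0.15) [-3.  1.]
side (-0.085, 0.15) [-1.  17.6]
side (-0.085, -0.15) [ 1.8 29.3]
side (0.085, -0.15) [16.6 25.2]
wrist (-0.085, 0.15) [0.2 2.5]
wrist (0.085, 0.15) [ 0.2 -2.4]
side (0, 0.07) [ 0.6 -7.6]
wrist (0, 0.07) [ 3.6 -0.1]
side (0, -0.07) [-3.9  5.7]
scene (0, -0.07) [ 3.2 -1.4]
lever [0.54024133 0.00291517] sel [ 0.5323561  -0.13686259]
post 0.08076877588904827 0.5250445536343336
post 0.07249893275950521 0.4199708934751846
```

```bash
sed -i 's/(184.8,214)/(184.8,209)/;s/(212.5,334)/(212.5,322)/;s/(310,307.7)/(310,297.2)/' fit.py; python3 fit.py
```

```text
[ 0.5374 -0.0659 -0.0532]
scene (-0.085, -0.15) [ -8.6 -13.6]
scene (0.085, -0.15) [ 2.7 -8.4]
scene (0.085, 0.15) [-3.5 -7.3]
scene (-0.085, 0.15) [-2.4  1.8]
side (-0.085, 0.15) [-3.9 -0.1]
side (-0.085, -0.15) [-1.9  9.4]
side (0.085, -0.15) [8.5 7.4]
wrist (-0.085, 0.15) [0.8 3.4]
wrist (0.085, 0.15) [ 0.9 -1.1]
side (0, 0.07) [ 1.5 -6.5]
wrist (0, 0.07) [4.5 1. ]
side (0, -0.07) [-2.6  6.8]
scene (0, -0.07) [ 4.5 -0.4]
lever [0.54115035 0.0039887 ] sel [ 0.53371268 -0.13581359]
post 0.07947473292179272 0.5149584093583267
post 0.07127078205504715 0.4072274801342796
```

```bash
python3 - <<'E'
from h import *
print(atz('wrist',(201,137),.128))
E
python3 -m pendant '{"twist":[[0,0,0.19],[0,0,0.19],[0,0,0.19],[0,0,0.19],[0,0,0.19]],"linear":[[0.113,-0.13,0],[0.113,-0.13,0],[0.113,-0.13,0],[0.113,-0.13,0],[0.113,-0.13,0]],"claw":[0.55,0.55,0.55,0.55,0.55]}'
python3 -m pendant '{"twist":[[0,0,0.18],[0,0,0.18],[0,0,0.18],[0,0,0.18],[0,0,0.18]],"linear":[[0,0,0],[0,0,0],[0,0,0],[0,0,0],[0,0,0]],"claw":[0.55,0.55,0.55,0.55,0.55]}'
python3 - <<'E'
from h import *
s=sensors.observe();print(s['position'],s['tool_rot'],s['gripper_width'],s['wrist_force'])
print(Ro.from_quat(s['tool_rot']).as_matrix().round(3))
o=np.zeros((600,800,3),np.uint8)
for i,(c,b) in enumerate((('scene',0),('side',400))):
    g=imaging.grab_frame(c); cv2.imwrite(f'pics/{c}1.png',g)
    r=landmark_of(c,'lever_post'); print(c,[(x['score'],x['pixel'],atz(c,x['pixel'],.108)) for x in r[:1]])
    r=landmark_of(c,'selector_wing'); print(c,[(x['score'],x['pixel'],atz(c,x['pixel'],.097)) for x in r[:1]])
    r=landmark_of(c,'lever_axis'); print(c,[(x['score'],x['pixel'],atz(c,x['pixel'],.07)) for x in r[:1]])
    u,v=(225,160) if c=='scene' else (240,215)
    o[:300,b:b+400]=cv2.resize(g[v-75:v+75,u-100:u+100],(400,300),interpolation=cv2.INTER_CUBIC)
g=imaging.grab_frame('wrist');r=landmark_of('wrist','selector_wing'); print([(x['score'],x['pixel'],atz('wrist',x['pixel'],.097)) for x in r[:1]])
r=landmark_of('wrist','lever_post'); print([(x['score'],x['pixel'],atz('wrist',x['pixel'],.108)) for x in r[:1]])
o[300:,:400]=cv2.resize(g,(400,300));cv2.imwrite('pics/m1.png',o)
E
```

```text
[0.60890729 0.0387982  0.128     ]
time: 1.62
position: [0.6109, 0.0342, 0.2315]
tool_rot: [0.885, 0.466, 0.0, 0.0]
wrist_force: [-0.3, 1.4, -0.4]
gripper_width: 0.0386
finger_force: 0.0
time: 2.03
position: [0.611, 0.0339, 0.2313]
tool_rot: [0.98, 0.2, 0.0, 0.0]
wrist_force: [0.5, 0.1, -0.1]
gripper_width: 0.0386
finger_force: 0.0
[0.61102757 0.033933   0.23134906] [9.79797771e-01 1.99990791e-01 6.98324663e-05 7.52882584e-05] 0.03860446159979412 [ 0.48078217  0.10678935 -0.08785346]
[[ 0.92   0.392  0.   ]
 [ 0.392 -0.92  -0.   ]
 [ 0.     0.    -1.   ]]
scene [(0.75, [261.0, 190.2], array([0.61623932, 0.03856284, 0.108     ]))]
scene [(0.89, [193.8, 149.7], array([ 0.53907048, -0.1320831 ,  0.097     ]))]
scene [(0.81, [251.6, 165.8], array([ 5.37357897e-01, -4.90852579e-04,  7.00000000e-02]))]
side [(0.7, [254.5, 197.3], array([0.6019735 , 0.02561526, 0.108     ]))]
side [(0.81, [252.1, 257.5], array([ 0.53982426, -0.13511273,  0.097     ]))]
side [(0.67, [228.0, 222.8], array([0.53807359, 0.00887348, 0.07      ]))]
[]
[(0.72, [254.8, 185.7], array([0.60605241, 0.03488128, 0.108     ]))]
```

View pics/m1.png

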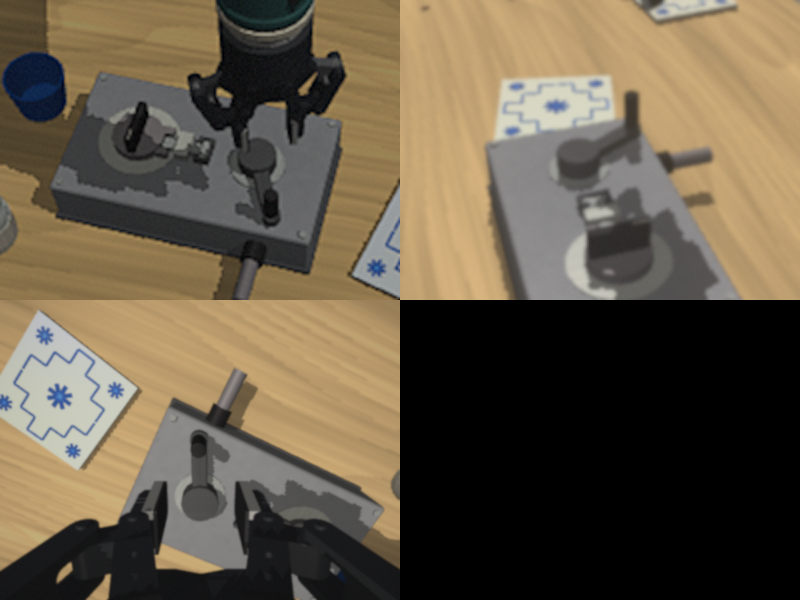

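The scene shows the pads straddling the lever side on. In the wrist view the arm lies along the tool x axis, with the post centred between the pads near (255,186). I'll descend over the post with the pads about 39 mm apart.

```bash
python3 -m pendant '{"twist":[[0,0,0],[0,0,0],[0,0,0],[0,0,0],[0,0,0]],"linear":[[-0.01,0,0.1],[-0.01,0,0.2],[-0.01,0,0.3],[-0.01,0,0.38],[-0.01,0,0.44]],"claw":[0.55,0.55,0.55,0.55,0.55]}'
python3 - <<'E'
from h import *
s=sensors.observe();print(s['position'],s['wrist_force'],s['time'])
o=np.zeros((300,800,3),np.uint8)
for i,(c,b) in enumerate((('side',0),('wrist',400))):
    g=imaging.grab_frame(c)
    u,v=(250,190) if c=='side' else (256,192)
    o[:300,b:b+400]=cv2.resize(g[v-60:v+60,u-80:u+80] if b==0 else g,(400,300),interpolation=cv2.INTER_CUBIC)
cv2.imwrite('pics/m2.png',o)
E
```

```text
time: 3.0
position: [0.6071, 0.0326, 0.0969]
tool_rot: [0.979, 0.203, -0.001, -0.0]
wrist_force: [-0.1, -0.2, 0.2]
gripper_width: 0.0387
finger_force: 0.0
[0.60707704 0.03257108 0.09689251] [-0.05255545 -0.16876282  0.15069117] 3.0
```

View pics/m2.png

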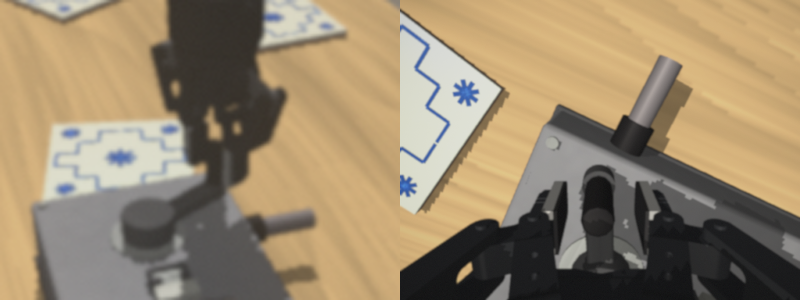

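The side crop shows the fingers over the post, above the arm. The wrist crop shows the post at about (597,220), midway between the pads at about (555,215) and (640,215). Next is contact, then the arc in typed steps with a force check between calls.

```bash
cat > guard.py <<'E'
import sys
from h import *
s=sensors.observe();R=Ro.from_quat(s['tool_rot']).as_matrix();F=R.T@np.array(s['wrist_force']);p=np.array(s['position'])
d=(p+.0113*R[:,1]-[.539,.004,0])[:2];a=np.arctan2(d[1],d[0])
print('t',round(s['time'],2),'Ftool',F.round(1),'post r',round(np.hypot(*d)*1e3,1),'joint~',round(a+.053-.262,3),'z',round(p[2],4),'Tz',np.round(s['ft_torque'][2],2),flush=True)
sys.exit(abs(F[1])>float(sys.argv[1]))
E
python3 -m pendant '{"twist":[[0,0,0],[0,0,0],[0,0,0]],"linear":[[0,-0.02,0],[0,-0.036,0],[0,-0.036,0]],"claw":[0.55,0.55,0.55]}' >/dev/null; python3 guard.py 9 && python3 -m pendant '{"twist":[[0,0,-0.0159],[0,0,-0.0318],[0,0,-0.0477],[0,0,-0.0637],[0,0,-0.0796]],"linear":[[-0.0022,-0.0124,0],[-0.005,-0.0248,0],[-0.0084,-0.0369,0],[-0.0125,-0.0489,0],[-0.0171,-0.0607,0]],"claw":[0.55,0.55,0.55,0.55,0.55]}' >/dev/null; python3 guard.py 9
```

```text
t 3.35 Ftool [ 0.   0.1 -0.2] post r 76.3 joint~ 0.197 z 0.101 Tz 0.03
t 3.35 Ftool [ 0.   0.1 -0.2] post r 76.3 joint~ 0.197 z 0.101 Tz 0.03False
False
```

```bash
sed -i 's/sys.exit(abs(F\[1\])>float(sys.argv\[1\]))/sys.exit(int(abs(F[1])>float(sys.argv[1])))/' guard.py
python3 -m pendant '{"twist":[[0,0,-0.0159],[0,0,-0.0318],[0,0,-0.0477],[0,0,-0.0637],[0,0,-0.0796]],"linear":[[-0.0022,-0.0124,0],[-0.005,-0.0248,0],[-0.0084,-0.0369,0],[-0.0125,-0.0489,0],[-0.0171,-0.0607,0]],"claw":[0.55,0.55,0.55,0.55,0.55]}' >/dev/null; python3 guard.py 9 && python3 -m pendant '{"twist":[[0,0,-0.0159],[0,0,-0.0318],[0,0,-0.0477],[0,0,-0.0637],[0,0,-0.0637]],"linear":[[-0.0022,-0.0124,0],[-0.005,-0.0248,0],[-0.0084,-0.0369,0],[-0.0125,-0.0489,0],[-0.0125,-0.0489,0]],"claw":[0.55,0.55,0.55,0.55,0.55]}' >/dev/null; python3 guard.py 9
```

```text
t 3.77 Ftool [1.7 4.3 2.3] post r 75.8 joint~ 0.403 z 0.1011 Tz 0.08
t 4.18 Ftool [2.  2.3 0.2] post r 75.7 joint~ 0.615 z 0.1012 Tz -0.04
```

```bash
python3 -m pendant '{"twist":[[0,0,-0.0159],[0,0,-0.0318],[0,0,-0.0318]],"linear":[[-0.0022,-0.0124,0],[-0.005,-0.0248,0],[-0.005,-0.0248,0]],"claw":[0.55,0.55,0.55]}' >/dev/null; python3 guard.py 8 && python3 -m pendant '{"twist":[[0,0,-0.0064],[0,0,-0.0127],[0,0,-0.0127]],"linear":[[-0.0008,-0.005,0],[-0.0017,-0.01,0],[-0.0017,-0.01,0]],"claw":[0.55,0.55,0.55]}' >/dev/null && python3 guard.py 8 && python3 -m pendant '{"twist":[[0,0,-0.0064],[0,0,-0.0127],[0,0,-0.0127]],"linear":[[-0.0008,-0.005,0],[-0.0017,-0.01,0],[-0.0017,-0.01,0]],"claw":[0.55,0.55,0.55]}' >/dev/null && python3 guard.py 8 && python3 -m pendant '{"twist":[[0,0,-0.0064],[0,0,-0.0127],[0,0,-0.0127]],"linear":[[-0.0008,-0.005,0],[-0.0017,-0.01,0],[-0.0017,-0.01,0]],"claw":[0.55,0.55,0.55]}' >/dev/null && python3 guard.py 8 && python3 -m pendant '{"twist":[[0,0,-0.0064],[0,0,-0.0127],[0,0,-0.0127]],"linear":[[-0.0008,-0.005,0],[-0.0017,-0.01,0],[-0.0017,-0.01,0]],"claw":[0.55,0.55,0.55]}' >/dev/null && python3 guard.py 8 && python3 -m pendant '{"twist":[[0,0,-0.0064],[0,0,-0.0127],[0,0,-0.0127]],"linear":[[-0.0008,-0.005,0],[-0.0017,-0.01,0],[-0.0017,-0.01,0]],"claw":[0.55,0.55,0.55]}' >/dev/null && python3 guard.py 8 && python3 -m pendant '{"twist":[[0,0,-0.0064],[0,0,-0.0127],[0,0,-0.0127]],"linear":[[-0.0008,-0.005,0],[-0.0017,-0.01,0],[-0.0017,-0.01,0]],"claw":[0.55,0.55,0.55]}' >/dev/null && python3 guard.py 8
```

```text
t 4.43 Ftool [ 1.8  3.  -0.6] post r 75.6 joint~ 0.715 z 0.1011 Tz 0.04
t 4.68 Ftool [ 2.   2.8 -2.4] post r 74.5 joint~ 0.764 z 0.1001 Tz 0.04
t 4.93 Ftool [ 1.6  3.1 -2.1] post r 73.9 joint~ 0.816 z 0.0993 Tz 0.03
t 5.18 Ftool [ 0.7  3.4 -2. ] post r 73.9 joint~ 0.859 z 0.0992 Tz -0.01
t 5.43 Ftool [ 0.7  3.7 -0.9] post r 73.9 joint~ 0.901 z 0.0991 Tz 0.01
t 5.68 Ftool [ 0.8  3.6 -0.9] post r 73.9 joint~ 0.941 z 0.0992 Tz 0.01
t 5.93 Ftool [ 1.6  3.1 -1. ] post r 73.9 joint~ 0.982 z 0.0992 Tz 0.0
```

Steady drag of 3–4 N and no stop yet, so I'll continue the same way.

```bash
python3 -m pendant '{"twist":[[0,0,-0.0064],[0,0,-0.0127],[0,0,-0.0127]],"linear":[[-0.0008,-0.005,0],[-0.0017,-0.01,0],[-0.0017,-0.01,0]],"claw":[0.55,0.55,0.55]}' >/dev/null && python3 guard.py 7 && python3 -m pendant '{"twist":[[0,0,-0.0064],[0,0,-0.0127],[0,0,-0.0127]],"linear":[[-0.0008,-0.005,0],[-0.0017,-0.01,0],[-0.0017,-0.01,0]],"claw":[0.55,0.55,0.55]}' >/dev/null && python3 guard.py 7 && python3 -m pendant '{"twist":[[0,0,-0.0064],[0,0,-0.0127],[0,0,-0.0127]],"linear":[[-0.0008,-0.005,0],[-0.0017,-0.01,0],[-0.0017,-0.01,0]],"claw":[0.55,0.55,0.55]}' >/dev/null && python3 guard.py 7 && python3 -m pendant '{"twist":[[0,0,-0.0064],[0,0,-0.0127],[0,0,-0.0127]],"linear":[[-0.0008,-0.005,0],[-0.0017,-0.01,0],[-0.0017,-0.01,0]],"claw":[0.55,0.55,0.55]}' >/dev/null && python3 guard.py 7 && python3 -m pendant '{"twist":[[0,0,-0.0064],[0,0,-0.0127],[0,0,-0.0127]],"linear":[[-0.0008,-0.005,0],[-0.0017,-0.01,0],[-0.0017,-0.01,0]],"claw":[0.55,0.55,0.55]}' >/dev/null && python3 guard.py 7 && python3 -m pendant '{"twist":[[0,0,-0.0064],[0,0,-0.0127],[0,0,-0.0127]],"linear":[[-0.0008,-0.005,0],[-0.0017,-0.01,0],[-0.0017,-0.01,0]],"claw":[0.55,0.55,0.55]}' >/dev/null && python3 guard.py 7 && python3 -m pendant '{"twist":[[0,0,-0.0064],[0,0,-0.0127],[0,0,-0.0127]],"linear":[[-0.0008,-0.005,0],[-0.0017,-0.01,0],[-0.0017,-0.01,0]],"claw":[0.55,0.55,0.55]}' >/dev/null && python3 guard.py 7
```

```text
t 6.18 Ftool [ 2.1  3.3 -0. ] post r 73.9 joint~ 1.023 z 0.0992 Tz 0.04
t 6.43 Ftool [ 0.5  2.  -0. ] post r 73.8 joint~ 1.065 z 0.0992 Tz 0.03
t 6.68 Ftool [1.  2.  0.6] post r 73.7 joint~ 1.106 z 0.0992 Tz 0.0
t 6.93 Ftool [ 1.9  1.3 -0.6] post r 73.6 joint~ 1.146 z 0.0992 Tz -0.03
t 7.18 Ftool [ 1.6  1.2 -0.9] post r 73.5 joint~ 1.187 z 0.0992 Tz -0.02
t 7.43 Ftool [1.  0.9 0.9] post r 73.4 joint~ 1.226 z 0.0992 Tz 0.03
t 7.68 Ftool [0.7 1.5 0.8] post r 73.5 joint~ 1.266 z 0.0992 Tz -0.01
```

The tangential force fell from about 3 N to about 1 N, so I'll check that the post is still between the pads.

Run:
```python
from h import *
o=np.zeros((600,800,3),np.uint8)
for c,b,r in (('side',0,0),('wrist',400,0),('scene',0,300)):
    g=imaging.grab_frame(c)
    l=landmark_of(c,'lever_post');print(c,[(x['score'],x['pixel'],atz(c,x['pixel'],.108).round(3)) for x in l[:1]])
    u,v=dict(side=(235,190),wrist=(256,192),scene=(250,170))[c]
    o[r:r+300,b:b+400]=cv2.resize(g[v-60:v+60,u-80:u+80] if c!='wrist' else g,(400,300),interpolation=cv2.INTER_CUBIC)
cv2.imwrite('pics/m3.png',o)
```

```text
side [(0.71, [225.4, 187.8], array([0.556, 0.083, 0.108]))]
wrist []
scene [(0.87, [288.8, 166.3], array([0.546, 0.085, 0.108]))]
```

View pics/m3.png

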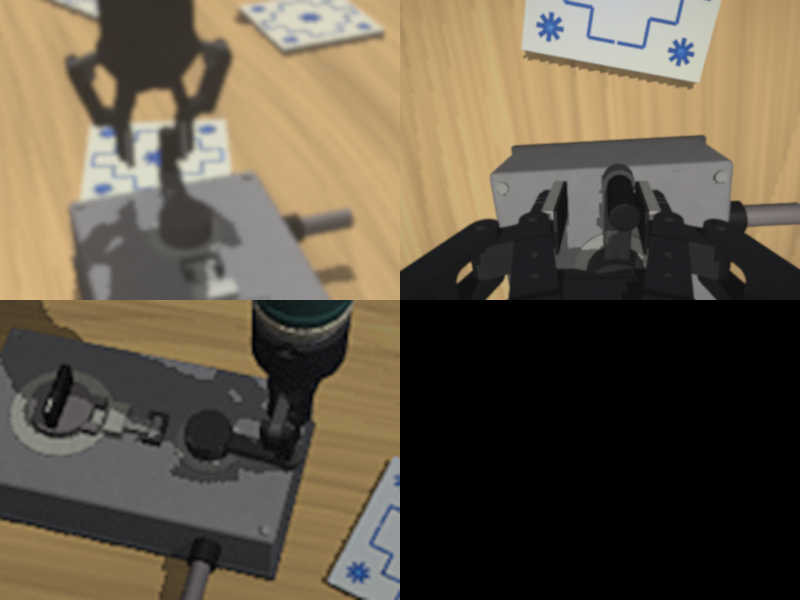

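The post is still against the trailing pad (wrist crop ≈ (622,195)), and the lever points almost along box +y. Continuing with a tighter threshold.

```bash
python3 -m pendant '{"twist":[[0,0,-0.0064],[0,0,-0.0127],[0,0,-0.0127]],"linear":[[-0.0008,-0.005,0],[-0.0017,-0.01,0],[-0.0017,-0.01,0]],"claw":[0.55,0.55,0.55]}' >/dev/null && python3 guard.py 5 && python3 -m pendant '{"twist":[[0,0,-0.0064],[0,0,-0.0127],[0,0,-0.0127]],"linear":[[-0.0008,-0.005,0],[-0.0017,-0.01,0],[-0.0017,-0.01,0]],"claw":[0.55,0.55,0.55]}' >/dev/null && python3 guard.py 5 && python3 -m pendant '{"twist":[[0,0,-0.0064],[0,0,-0.0127],[0,0,-0.0127]],"linear":[[-0.0008,-0.005,0],[-0.0017,-0.01,0],[-0.0017,-0.01,0]],"claw":[0.55,0.55,0.55]}' >/dev/null && python3 guard.py 5 && python3 -m pendant '{"twist":[[0,0,-0.0064],[0,0,-0.0127],[0,0,-0.0127]],"linear":[[-0.0008,-0.005,0],[-0.0017,-0.01,0],[-0.0017,-0.01,0]],"claw":[0.55,0.55,0.55]}' >/dev/null && python3 guard.py 5 && python3 -m pendant '{"twist":[[0,0,-0.0064],[0,0,-0.0127],[0,0,-0.0127]],"linear":[[-0.0008,-0.005,0],[-0.0017,-0.01,0],[-0.0017,-0.01,0]],"claw":[0.55,0.55,0.55]}' >/dev/null && python3 guard.py 5 && python3 -m pendant '{"twist":[[0,0,-0.0064],[0,0,-0.0127],[0,0,-0.0127]],"linear":[[-0.0008,-0.005,0],[-0.0017,-0.01,0],[-0.0017,-0.01,0]],"claw":[0.55,0.55,0.55]}' >/dev/null && python3 guard.py 5
```

```text
t 8.23 Ftool [0.2 2.4 1. ] post r 73.4 joint~ 1.304 z 0.0993 Tz -0.03
t 8.48 Ftool [-0.1  1.9  1.2] post r 73.4 joint~ 1.342 z 0.0993 Tz 0.01
t 8.73 Ftool [0.  9.6 6.8] post r 73.2 joint~ 1.35 z 0.0997 Tz -0.05
```

The force rises to 9.6 N at about 1.35, which is the stop. I'll hold briefly and read it again.

```bash
python3 -m pendant '{"twist":[[0,0,0],[0,0,0]],"linear":[[0,0,0],[0,0,0]],"claw":[0.55,0.55]}' >/dev/null ; python3 guard.py 5
python3 - <<'E'
from h import *
o=np.zeros((300,800,3),np.uint8)
for c,b,r in (('side',0,0),('scene',400,0)):
    g=imaging.grab_frame(c)
    u,v=dict(side=(245,230),scene=(230,165))[c]
    o[r:r+300,b:b+400]=cv2.resize(g[v-60:v+60,u-80:u+80],(400,300),interpolation=cv2.INTER_CUBIC)
cv2.imwrite('pics/m4.png',o)
E
```

```text
t 8.9 Ftool [-1.3  9.6  6.1] post r 73.3 joint~ 1.35 z 0.0997 Tz -0.02
```

View pics/m4.png

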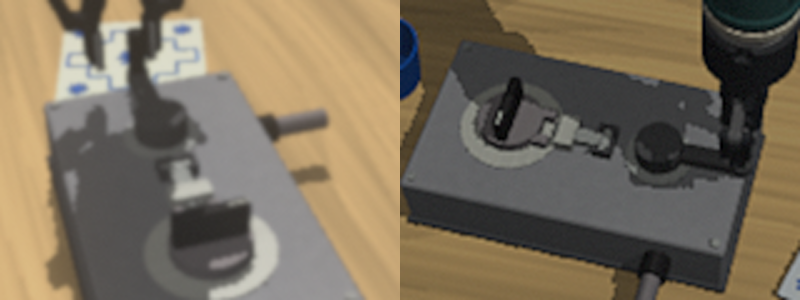

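The lever is over. The bolt sits between roughly (545,130) and (610,140), but I can't tell from this whether it has been drawn. I'll press slightly more (about 1 mm) and compare before and after crops of the bolt.

```bash
python3 -m pendant '{"twist":[[0,0,0],[0,0,0],[0,0,0]],"linear":[[0,-0.0025,0],[0,-0.004,0],[0,-0.004,0]],"claw":[0.55,0.55,0.55]}' >/dev/null ; python3 guard.py 5
python3 - <<'E'
from h import *
o=np.zeros((600,800,3),np.uint8)
for c,b in (('side',0),('scene',400)):
    g=imaging.grab_frame(c);cv2.imwrite(f'pics/{c}5.png',g)
    u,v=dict(side=(245,235),scene=(210,155))[c]
    for r,h in ((0,cv2.imread(f'pics/{c}1.png')),(300,g)):
        o[r:r+300,b:b+400]=cv2.resize(h[v-36:v+36,u-48:u+48],(400,300),interpolation=cv2.INTER_CUBIC)
cv2.imwrite('pics/m5.png',o)
E
```

```text
t 9.25 Ftool [-0.2 12.2  9.3] post r 73.3 joint~ 1.352 z 0.0997 Tz -0.11
```

View pics/m5.png

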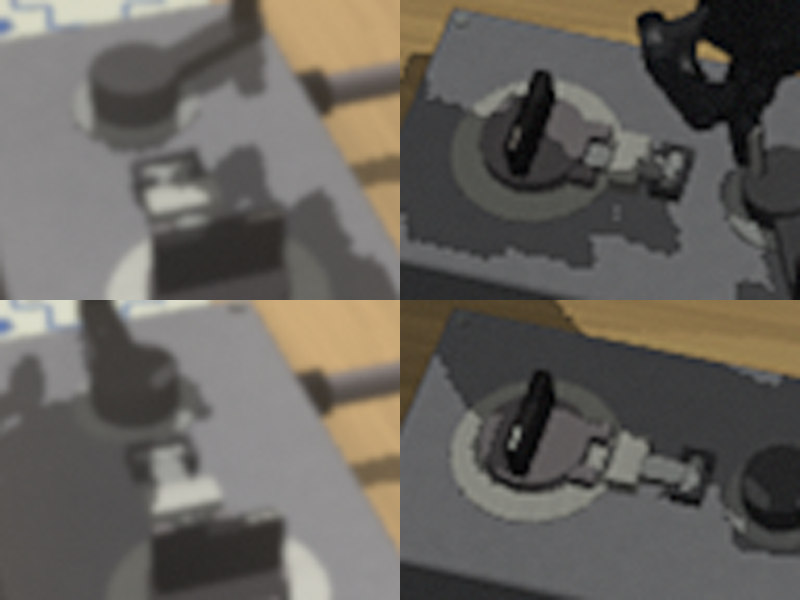

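The bolt's yoke has moved about 20 px (≈ 10 mm) towards the lever, to (690,475) from (668,170) before, while the wing has stayed put. So the bolt is drawn. Now I'll back off and lift.

```bash
python3 -m pendant '{"twist":[[0,0,0],[0,0,0],[0,0,0]],"linear":[[0,0.02,0],[0,0.047,0],[0,0.047,0]],"claw":[0.55,0.55,0.55]}' >/dev/null ; python3 guard.py 5 && python3 -m pendant '{"twist":[[0,0,0],[0,0,0],[0,0,0],[0,0,0],[0,0,0]],"linear":[[0,0,-0.1],[0,0,-0.2],[0,0,-0.3],[0,0,-0.4],[0,0,-0.4]],"claw":[0.55,0.55,0.55,0.55,0.55]}'
python3 - <<'E'
from h import *
s=sensors.observe();R=Ro.from_quat(s['tool_rot']).as_matrix();print(R.round(3),s['joint_positions'])
d=R.T@(np.array([.537,-.136,s['position'][2]])-s['position']);print('shift units',d/.3)
for c in('scene','side'):
    imaging.grab_frame(c)
    for n,z in (('lever_post',.108),('selector_wing',.097)):
        l=landmark_of(c,n);print(c,n,[(x['score'],x['pixel'],atz(c,x['pixel'],z).round(4)) for x in l[:1]])
E
```

```text
t 9.6 Ftool [ 1.4  1.3 -1.1] post r 74.9 joint~ 1.199 z 0.0993 Tz -0.0
time: 10.02
position: [0.5417, 0.0784, 0.2252]
tool_rot: [0.698, 0.716, 0.004, 0.003]
wrist_force: [2.0, 0.9, 0.4]
gripper_width: 0.0382
finger_force: 0.0
[[-0.026  1.     0.009]
 [ 1.     0.026  0.002]
 [ 0.001  0.009 -1.   ]] [-0.08936937  0.30503156 -0.13931891  1.86208959  0.05108894  0.96864
 -0.22451281]
shift units [-0.71389494 -0.03464728 -0.0013287 ]
scene lever_post [(0.98, [290.4, 164.8], array([0.5412, 0.0874, 0.108 ]))]
scene selector_wing [(0.91, [188.7, 149.3], array([ 0.5404, -0.1436,  0.097 ]))]
side lever_post [(0.84, [219.9, 192.6], array([0.5392, 0.0679, 0.108 ]))]
side selector_wing [(0.7, [254.5, 255.4], array([ 0.5455, -0.1315,  0.097 ]))]
```

The lever stayed over after release (post ≈ (0.540,0.078), joint ≈ 1.36). Next I'll go above the selector with the pads across the wing.

```bash
python3 -m pendant '{"twist":[[0,0,-0.038],[0,0,-0.076],[0,0,-0.114],[0,0,-0.152],[0,0,-0.19]],"linear":[[-0.12,-0.035,0],[-0.24,-0.035,0],[-0.36,-0.035,0],[-0.48,-0.035,0],[-0.6,-0.035,0]],"claw":[0.3,0.3,0.3,0.3,0.3]}' >/dev/null
python3 -m pendant '{"twist":[[0,0,-0.038],[0,0,-0.076],[0,0,-0.114],[0,0,-0.152],[0,0,-0.19]],"linear":[[-0.093,-0.066,0],[-0.093,-0.066,0],[-0.093,-0.066,0],[-0.093,-0.066,0],[-0.093,-0.066,0]],"claw":[0.3,0.3,0.3,0.3,0.3]}' >/dev/null
python3 -m pendant '{"twist":[[0,0,-0.038],[0,0,-0.076],[0,0,-0.095],[0,0,-0.095],[0,0,-0.095]],"linear":[[0,0,0],[0,0,0],[0,0,0],[0,0,0],[0,0,0]],"claw":[0.3,0.3,0.3,0.3,0.3]}'
python3 - <<'E'
from h import *
s=sensors.observe();R=Ro.from_quat(s['tool_rot']).as_matrix();print(R.round(3),s['joint_positions'])
g=imaging.grab_frame('wrist')
l=landmark_of('wrist','selector_wing');print([(x['score'],x['pixel'],atz('wrist',x['pixel'],.097).round(4)) for x in l[:1]])
X=s['position']; m=imaging.camera_model('wrist');T=np.linalg.inv(np.array(m['tool_from_camera']))
for dz in (.225-.111,):
    c=T@[0,0,dz,1];print('tcp px at wing top',m['fx']*c[0]/c[2]+m['cx'],m['fy']*c[1]/c[2]+m['cy'])
cv2.imwrite('pics/m6.png',cv2.resize(g,(800,600)))
E
```

```text
time: 11.57
position: [0.5326, -0.135, 0.2183]
tool_rot: [0.03, 1.0, 0.0, -0.001]
wrist_force: [-0.5, -0.2, -0.2]
gripper_width: 0.0597
finger_force: 0.0
[[-0.998  0.061 -0.002]
 [ 0.061  0.998  0.001]
 [ 0.002  0.001 -1.   ]] [ 0.42993965  0.337021   -0.29599994  1.84727838  0.11622863  0.97607701
  1.59440248]
[(0.8, [256.5, 182.5], array([ 0.532 , -0.1345,  0.097 ]))]
tcp px at wing top 255.87672523743768 185.98228171942407
```

View pics/m6.png

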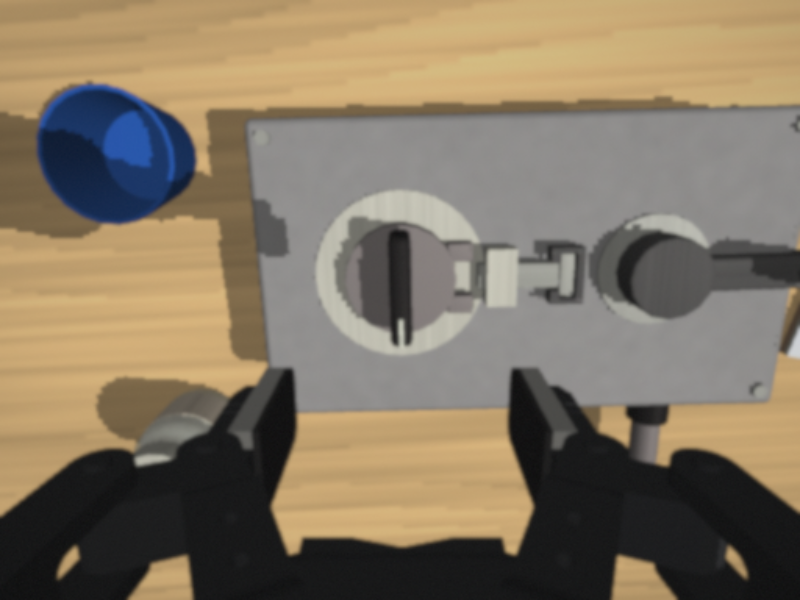

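The wing is upright in the wrist picture at (401,287), i.e. (256.6,183.7) full scale, against a predicted TCP pixel of (255.9,186.0), so it's well centred. The bolt is visibly clear of the ears. Descending with a 30 mm opening.

```bash
python3 -m pendant '{"twist":[[0,0,0],[0,0,0],[0,0,0],[0,0,0],[0,0,0]],"linear":[[0,0,0.1],[0,0,0.2],[0,0,0.3],[0,0,0.36],[0,0,0.36]],"claw":[0.65,0.65,0.65,0.65,0.65]}' >/dev/null
python3 -m pendant '{"twist":[[0,0,0],[0,0,0]],"linear":[[0,0,0],[0,0,0]],"claw":[0.65,0.65]}'
```

```text
time: 12.25
position: [0.5342, -0.1351, 0.1125]
tool_rot: [0.029, 1.0, -0.0, 0.001]
wrist_force: [0.4, -0.5, 0.2]
gripper_width: 0.0297
finger_force: 0.0
```

```bash
python3 -m pendant '{"twist":[[0,0,0],[0,0,0],[0,0,0]],"linear":[[0,0,0.03],[0,0,0.066],[0,0,0.066]],"claw":[0.65,0.65,0.65]}'
python3 -m pendant '{"twist":[[0,0,0],[0,0,0],[0,0,0],[0,0,0],[0,0,0]],"linear":[[0,0,0],[0,0,0],[0,0,0],[0,0,0],[0,0,0]],"claw":[0.7,0.75,0.8,0.84,0.87]}'
python3 -m pendant '{"twist":[[0,0,0],[0,0,0]],"linear":[[0,0,0],[0,0,0]],"claw":[0.9,0.9]}'
```

```text
time: 12.5
position: [0.5322, -0.135, 0.0902]
tool_rot: [0.029, 1.0, 0.0, -0.001]
wrist_force: [0.1, -0.1, -0.5]
gripper_width: 0.03
finger_force: 0.0
time: 12.92
position: [0.5334, -0.1359, 0.0918]
tool_rot: [0.029, 1.0, -0.001, 0.0]
wrist_force: [-0.7, -2.6, 0.5]
gripper_width: 0.0111
finger_force: 3.8
time: 13.08
position: [0.5334, -0.1359, 0.092]
tool_rot: [0.03, 1.0, -0.001, 0.0]
wrist_force: [-0.7, -3.1, 4.1]
gripper_width: 0.0097
finger_force: 54.1
```

Gripped at about 10 mm, with about 3 N sideways. A small test turn clockwise to confirm it is free.

```bash
cat > g2.py <<'E'
import sys
from h import *
s=sensors.observe();R=Ro.from_quat(s['tool_rot']).as_matrix()
print('t',round(s['time'],2),'turned',round(1.5097-np.arctan2(R[1,1],R[0,1]),3),'F',np.round(s['wrist_force'],1),'T',np.round(s['ft_torque'],2),'w',round(s['gripper_width'],4),flush=True)
sys.exit(int(abs(s['ft_torque'][2])>float(sys.argv[1])))
E
python3 g2.py 9; python3 -m pendant '{"twist":[[0,0,0.01],[0,0,0.02],[0,0,0.02]],"linear":[[0,0,0],[0,0,0],[0,0,0]],"claw":[0.9,0.9,0.9]}' >/dev/null; python3 g2.py 0.5 && python3 -m pendant '{"twist":[[0,0,0.01],[0,0,0.02],[0,0,0.02]],"linear":[[0,0,0],[0,0,0],[0,0,0]],"claw":[0.9,0.9,0.9]}' >/dev/null; python3 g2.py 0.5 && python3 -m pendant '{"twist":[[0,0,0.01],[0,0,0.02],[0,0,0.02]],"linear":[[0,0,0],[0,0,0],[0,0,0]],"claw":[0.9,0.9,0.9]}' >/dev/null; python3 g2.py 0.5
```

```text
t 13.08 turned -0.002 F [-0.7 -3.1  4.1] T [-0.57  0.21  0.05] w 0.0097
t 13.33 turned 0.062 F [-1.1 -4.1  5. ] T [-0.75  0.2  -0.1 ] w 0.0096
t 13.58 turned 0.124 F [-1.3 -4.3  6.4] T [-0.84  0.3  -0.07] w 0.0098
t 13.83 turned 0.186 F [-1.4 -4.2  4.3] T [-0.87  0.32 -0.1 ] w 0.0097
```

It is past 0.1 rad at only 0.1 N m, so the selector is free. Turning on, slowing near the end.

```bash
python3 -m pendant '{"twist":[[0,0,0.02],[0,0,0.05],[0,0,0.08],[0,0,0.11],[0,0,0.13]],"linear":[[0,0,0],[0,0,0],[0,0,0],[0,0,0],[0,0,0]],"claw":[0.9,0.9,0.9,0.9,0.9]}' >/dev/null; python3 g2.py 0.4 && python3 -m pendant '{"twist":[[0,0,0.03],[0,0,0.06],[0,0,0.09],[0,0,0.12],[0,0,0.14]],"linear":[[0,0,0],[0,0,0],[0,0,0],[0,0,0],[0,0,0]],"claw":[0.9,0.9,0.9,0.9,0.9]}' >/dev/null; python3 g2.py 0.4 && python3 -m pendant '{"twist":[[0,0,0.02],[0,0,0.04],[0,0,0.06],[0,0,0.07],[0,0,0.07]],"linear":[[0,0,0],[0,0,0],[0,0,0],[0,0,0],[0,0,0]],"claw":[0.9,0.9,0.9,0.9,0.9]}' >/dev/null; python3 g2.py 0.4 && python3 -m pendant '{"twist":[[0,0,0.01],[0,0,0.017],[0,0,0.017]],"linear":[[0,0,0],[0,0,0],[0,0,0]],"claw":[0.9,0.9,0.9]}' >/dev/null; python3 g2.py 0.4 && python3 -m pendant '{"twist":[[0,0,0.003],[0,0,0.006],[0,0,0.006]],"linear":[[0,0,0],[0,0,0],[0,0,0]],"claw":[0.9,0.9,0.9]}' >/dev/null; python3 g2.py 0.4
```

```text
t 14.25 turned 0.597 F [-1.  -4.2  5.1] T [-0.82  0.31  0.15] w 0.0099
t 14.67 turned 1.037 F [-0.6 -3.3  5.4] T [-0.74  0.35  0.11] w 0.01
t 15.08 turned 1.254 F [-1.2 -3.3  6.4] T [-0.83  0.35 -0.09] w 0.01
t 15.33 turned 1.307 F [-1.1 -3.7  5.9] T [-0.74  0.34 -0.05] w 0.0099
t 15.58 turned 1.326 F [-2.  -3.8  6.2] T [-0.77  0.31  0.  ] w 0.0097
```

```bash
python3 -m pendant '{"twist":[[0,0,0.003],[0,0,0.006],[0,0,0.006]],"linear":[[0,0,0],[0,0,0],[0,0,0]],"claw":[0.9,0.9,0.9]}' >/dev/null; python3 g2.py 0.35 && python3 -m pendant '{"twist":[[0,0,0.003],[0,0,0.006],[0,0,0.006]],"linear":[[0,0,0],[0,0,0],[0,0,0]],"claw":[0.9,0.9,0.9]}' >/dev/null; python3 g2.py 0.35
```

```text
t 15.83 turned 1.343 F [-2.7 -3.5  6.1] T [-0.83  0.31  0.34] w 0.0097
t 16.08 turned 1.36 F [-2.2 -4.6  5.2] T [-0.87  0.35  0.73] w 0.0097
```

The moment rises to 0.7 N m, so the selector is at its end stop. I'll open to about 30 mm, lift clear and check.

```bash
python3 -m pendant '{"twist":[[0,0,-0.006],[0,0,-0.006],[0,0,-0.006],[0,0,-0.006],[0,0,-0.006]],"linear":[[0,0,0],[0,0,0],[0,0,0],[0,0,0],[0,0,0]],"claw":[0.9,0.65,0.65,0.65,0.65]}'; python3 -m pendant '{"twist":[[0,0,0],[0,0,0],[0,0,0],[0,0,0],[0,0,0]],"linear":[[0,0,-0.06],[0,0,-0.16],[0,0,-0.28],[0,0,-0.4],[0,0,-0.4]],"claw":[0.65,0.65,0.65,0.65,0.65]}'; python3 -m pendant '{"twist":[[0,0,0],[0,0,0],[0,0,0]],"linear":[[0,0,0],[0,0,0],[0,0,0]],"claw":[0.65,0.65,0.65]}' | head -2
python3 - <<'E'
from h import *
o=np.zeros((300,800,3),np.uint8)
for c,b in (('scene',0),('wrist',400)):
    g=imaging.grab_frame(c)
    o[:,b:b+400]=cv2.resize(g[60:285,90:390] if c=='scene' else g,(400,300),interpolation=cv2.INTER_CUBIC)
    for n in ('tile','cup','jar'):
        l=landmark_of(c,n) if c=='scene' else []
        if l: print(n,atz(c,l[0]['pixel'],0).round(3))
cv2.imwrite('pics/m7.png',o)
E
```

```text
time: 16.5
position: [0.5331, -0.1344, 0.0912]
tool_rot: [0.646, 0.763, 0.0, -0.0]
wrist_force: [-0.0, -0.3, 0.8]
gripper_width: 0.0297
finger_force: 0.0
time: 16.92
position: [0.5373, -0.1356, 0.2184]
tool_rot: [0.647, 0.763, 0.003, 0.005]
wrist_force: [1.8, -1.0, 0.2]
gripper_width: 0.0294
finger_force: 0.0
time: 17.17
position: [0.5322, -0.1346, 0.21]
tile [0.572 0.222 0.   ]
cup [ 0.454 -0.3    0.   ]
jar [0.465 0.075 0.   ]
```

View pics/m7.png

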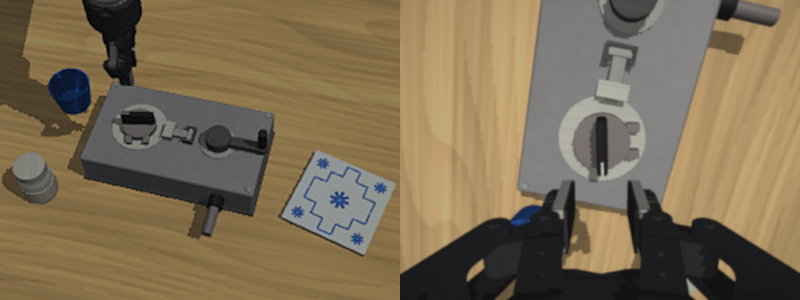

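The picture shows the lever over towards box +y (post at (262,138)), the wing turned across the box (at (137,118)), and the gripper clear above. The tile, cup and jar are in place; the network's jar point was a false report, since the jar shows at (33,175) as before. Handing in.

```bash
python3 -c "
from plant import robot; print(robot.close_job())"
```

```text
the job is handed in; nothing more can be done
None
```

The job is handed in: the lever rests latched against its stop (12 N at most), the selector is turned to its end (about 1.35 rad, released), the bystanders are in place and the gripper is clear; the hand-in returned no verdict.

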